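Bring the third sample into the beam

TASK

Shut the lid of the spectrophotometer's sample well, then push the cell-changer rod in from fully out, feeling for its clicks, and stop at the third click so that it rests seated there; do not run on to the fourth. Push gently with the fingertips only, without gripping the knob, do not start the rod before the lid is shut, and leave everything else on the bench where it stands. Finish with the hand clear.

Things in the scene. Friction and masses are not known exactly. Their poses are not given: they have to be found in the camera images.
- spectro: Cream bench spectrophotometer, fixed to the bench, 300 mm deep (x), 400 wide (y). Origin: centre of its underside, at bench height; x points to its back, y to its left, z up, so its front is its -x face at x = -150 mm. Front part 100 mm high; left of centre (y from -29 to +193 mm) a panel with display and keys slopes up to 152 mm. The rear half (x above 0) is a housing 160 mm high. The sample well (about 130 x 120 mm) is in the right front, centred on y = -95 mm.
- lid (a joint): Angle of the dark lid of the sample well: 0 = shut flat, positive = open (up to 1.25 rad; starts 0.75 to 1.15). Its hinge axis runs along the instrument's y, at x = -20 mm, y = -95 mm, z = 101 mm of the instrument. A stiff hinge keeps the lid at any angle; a push of 1 to 3 N near the free edge moves it, all the way to the shut stop.
- lid_hinge (a point): Point on the upper (outer) face of the lid at its hinged end, midway across; 10 mm above the hinge axis when shut (instrument x = -20, y = -95, z = 111 mm).
- lid_edge (a point): Point at the free edge of the lid, on its upper (outer) face, midway across; 124 mm from lid_hinge. The lid is 136 mm wide and 10 mm thick. It is the front edge, towards the instrument's -x, when shut, and rises as the lid opens. Over 104 to 116 mm from the hinge stands a low finger ridge, 60 mm wide and 3 mm high.
- cell_rod (a joint): How far the changer rod is pushed in along the instrument's +x, m: 0 = fully out (start), stop at 0.056. A sprung roller clicks it into seats at 0, 0.014, 0.028, 0.042 (third click) and 0.056 (fourth). 5 to 7 N starts it out of a seat; the resistance fades to half way (7 mm) and 1 to 2 mm later it snaps forward into the next seat. Left within 5 mm of a seat, it settles back into it.
- knob_face (a point): Centre of the flat front face of the round aluminium knob at the end of the rod; the knob is 30 mm across and 22 mm long, on an 8 mm steel rod whose axis runs along the instrument's x, 62 mm above the bench, at y = -95 mm. This face looks to the instrument's -x and stands 105 mm before the front panel when fully out, 63 mm at the third click. It moves with the rod.
- jar: Bystander: brown sample jar with beige lid, 42 mm across, 55 high, on the bench left of the rod. Origin: centre of underside.
- dropper: Bystander: white dropper bottle with a pointed red cap, 32 mm across, 90 high, on the bench right of the rod. Origin: centre of underside.
- cell_box: Bystander: grey cell box with clear cover, 62 x 110 x 38 mm, on the rear housing of the instrument, on its left. Origin: centre of underside.
- notebook: Bystander: maroon notebook, 205 x 268 x 20 mm, flat on the bench at the left. Origin: centre of underside.
- pen: Bystander: pen, 140 mm long, on the notebook. Origin: middle of its underside.
- tub: Bystander: round tub with red lid, 88 mm across, 82 high, at the right. Origin: centre of underside.
- spray_can: Bystander: white spray can, 58 mm across, 176 high, at the right. Origin: centre of underside.
- tray: Bystander: clear open tray with white wipes, 130 x 210 x 30 mm, on the bench at the right, towards the robot. Origin: centre of underside.

How it is judged:
On the way, in this order (a step that is already met when the one before it is completed fails the run):
1. the lid of the sample well is shut (value of joint lid below 0.05 rad), for 0.2 s.
2. the changer rod is at the third click (value of joint cell_rod between 0.039 and 0.045 m), for 0.3 s.
At the end, for the whole second after the job is handed in: The lid is shut (within 0.05 rad, about 6 mm at its edge) and the changer rod rests seated at the third click (42 mm in, within 3 mm) (all of step 2 and value of joint lid below 0.05 rad and velocity of joint cell_rod below 0.005 m/s); the robot touches nothing.
It fails at once if the rod is run on past the third click towards the fourth (more than 50 mm in) (value of joint cell_rod above 0.05 m).
It fails at once if the rod is pushed (more than 7 mm) while the lid is still open (value of joint cell_rod above 0.007 m and value of joint lid above 0.1 rad).
It fails at once if the rod or its knob is gripped or forced (more than 30 N from the fingers) (contact force between the fingers and cell_rod above 30 N).
It fails at once if a bystander is shifted, lifted or knocked over (moved more than 20 mm) (distance of any of jar, dropper, cell_box, notebook, pen, tub, spray_can, tray from where it was at the start of the episode above 0.02 m).
It also fails if it takes over 56 s, if anything falls off the work surface, if the arm or the gripper's body presses on something with over 40 N, if the wrist force passes 120 N, or if a joint passes its speed limit or range.

ROBOT

A 7-joint arm with a two-finger parallel gripper is mounted at the origin on the work surface. World frame = base frame: x ahead of the robot, y to its left, z up, the work surface at z = 0. Lengths are in m, angles in rad, forces in N, time in s.
With the tool pointing down it reaches from about 0.425 to 0.925 m from the base axis. Payload 6.8 kg.
Tool frame: the origin (TCP) lies at the very end of the fingers, on their centre line; the grasp point (between the pads) lies 19 mm behind it; x points along the fingers, z is the direction in which the jaws open and shut, and the axes are right-handed (so a half turn about x gives the same grasp; the last joint's range is limited). The gripper opens to 85 mm and grips with 20 to 120 N. Pads are 22 mm wide; open, the fingers measure 114 mm over their backs; the gripper's body (76 mm by 85 mm) begins 54 mm behind the grasp point. The pads swing forward as they close: fully open they stand 13 mm farther back than shut.
Start: joints at [-1.273, 0.477, 0.022, 1.555, -0.011, 1.109, -0.083], TCP at [0.266, 0.62, 0.231] pointing down, gripper open.
Joint ranges: [-2.96, 2.96], [-0.34, 2.1], [-1.41, 1.46], [0.24, 2.44], [-1.37, 4.51], [0.17, 1.92], [-2.96, 2.96]. Speed limits (rad/s): [2.39, 2.39, 3.14, 3.14, 3.14, 3.14, 3.14].

INTERFACE

Orientations are given as a 3x3 rotation matrix whose columns are the frame's x, y, z axes.
In Python, from plant import bot, vision, job gives the robot as it stands.
- The arm moves only by the shell command python3 -m crank 'ROWS'. ROWS is JSON, a list of rows, each a list of 7 numbers: the shift along the tool's x, y, z in mm, then the turn, a rotation vector about the tool's x, y, z in rad, then the opening in per cent of the stroke, from 0 (shut) to 100 (fully open). In form: [[dx, dy, dz, wx, wy, wz, fingers], ...]. A call has 1 to 20 rows; each row is the pose to reach, as a shift and turn from the pose commanded when the call began, along the tool's axes at that moment; what a row does not reach only later rows make up. A row lasts 1/8 s, in which the tool goes at most 62.5 mm and 10.7 degrees, less where a joint would pass 70% of its speed; a pose out of reach is approached as far as the arm can. A call with a gripper value outside its range is refused whole. The fingers move at their own pace and stop on an object; the grip force is fixed at half the most. Time passes only in rows, so rows that repeat a pose let the fingers close. It gives the time, the measured TCP pose, the force and the opening at its end, in the units of the state.
- bot.observe(): the state, without advancing time (a new reading comes with each control period).
- vision.read_camera(name): name is "side" or "top" or "wrist"; returns (picture, depth): 384x512x3 uint8, red, green, blue; 384x512 float32, m along the optical axis (not along the pixel's ray), 0 where there is no reading.
- vision.calibration(name): a dict with "intrinsics" (3x3 intrinsics, pixels), "k1" (the pictures are not rectified: a ray, as slopes to the right and down, at radius r is drawn at 1 + k1 r^2 times it, then the intrinsics apply), "R" (3x3) and "t" (3): a world point X has camera coordinates R X + t; the wrist camera has in their place "hand_eye" (4x4, takes a point from camera to tool coordinates, whose origin is the TCP and whose axes are the tool frame's). Camera axes: x right, y down, z forward; pixel columns grow to the right and rows downward; lengths in m; the calibration is good to about 2 mm. A picture is of the moment at which its call begins: read the wrist's pose just before it. calibration takes no time and is no camera call.
- job.job_done(): hands the job in, once; it reports no verdict.
The state is a dict: "time": time; "qpos": joint angles; "dq": joint speeds; "joint_efforts": joint torques, N m; "ee_pos": TCP position; "tcp_rot": TCP orientation; "contact_force": force on the tool from outside, world axes, zero at the start; "moment": the same for the moment, N m; "width": opening from 0.0 (shut) to 1.0 (fully open).
Only numpy, scipy, OpenCV 4.12 (cv2) and the standard library are available. Lean on these libraries where they do the work, as an engineer would, in place of code of your own. Each camera call takes 0.05 s, during which the arm holds its last target.

## Working session

There is one attempt and no reset: what is moved stays moved. The work goes in short steps, Python scripts to look and compute and a shell command to move; the robot and the scene stay as the last step left them, time stands still between calls to the robot, and variables do not carry over. Pictures are saved under pics/ and viewed, and the job is handed in when it is done.

```bash
ls; mkdir -p pics; python3 - <<'E'
from plant import bot, vision, job
import cv2
s=bot.observe(); print(s)
for n in ("side","top","wrist"):
    p,d=vision.read_camera(n); cv2.imwrite(f"pics/{n}0.png",p[:,:,::-1]); 
    import numpy as np; np.savez(f"{n}0.npz",p=p,d=d)
    print(n,vision.calibration(n))
E
```

```text
pics
{'time': 0.0, 'qpos': array([-1.27307416,  0.47779007,  0.02235936,  1.55648314, -0.01151425,
        1.10928895, -0.0830993 ]), 'dq': array([-1.97993994e-03,  5.81537106e-05,  1.97940241e-04, -1.86308447e-03,
       -3.74110326e-04,  3.54249375e-05,  1.16677682e-03]), 'joint_efforts': array([-1.36814703e-05, -5.96448290e+01,  1.60756577e+00, -2.81196839e+01,
        1.23274143e-02,  9.52168659e-03,  7.80283624e-07]), 'ee_pos': array([0.26625596, 0.6196093 , 0.23031944]), 'tcp_rot': array([[-6.02469338e-04, -9.18777458e-01,  3.94775404e-01],
       [-1.73976915e-03,  3.94775841e-01,  9.18775821e-01],
       [-9.99998305e-01, -1.33283809e-04, -1.83630102e-03]]), 'contact_force': array([-0.51629862, -0.27693759, -0.20135972]), 'moment': array([ 0.05135638, -0.00330609,  0.0034939 ]), 'width': 0.9977594621597928}
side {'intrinsics': array([[456.54482473,   0.        , 253.64293047],
       [  0.        , 456.54482473, 200.13535252],
       [  0.        ,   0.        ,   1.        ]]), 'k1': 0.04816296173421433, 'R': array([[ 0.99530063, -0.09567684,  0.0149196 ],
       [-0.0486407
[... 430 characters left out ...]
0440400e-02, -8.00810827e-02],
       [ 8.01106092e-02,  7.91408481e-04, -9.96785666e-01]]), 't': array([0.03729549, 0.55314709, 1.61433129])}
wrist {'intrinsics': array([[321.35663826,   0.        , 252.34416757],
       [  0.        , 321.35663826, 189.03989968],
       [  0.        ,   0.        ,   1.        ]]), 'k1': -0.06913661431108561, 'hand_eye': array([[ 1.12014769e-03, -2.84904927e-01,  9.58555125e-01,
        -1.43706141e-01],
       [ 2.28369501e-04, -9.58555628e-01, -2.84905344e-01,
         7.32314296e-02],
       [ 9.99999347e-01,  5.38040818e-04, -1.00866028e-03,
        -6.29984316e-04],
       [ 0.00000000e+00,  0.00000000e+00,  0.00000000e+00,
         1.00000000e+00]])}
```

View pics/side0.png

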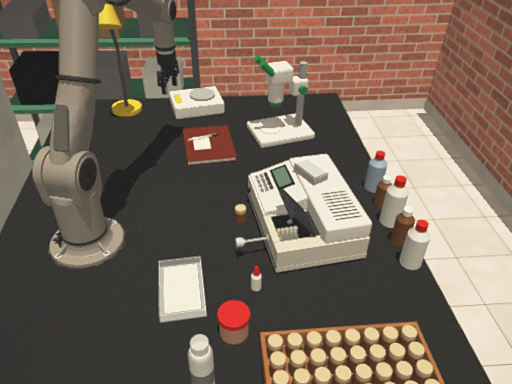

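View pics/top0.png

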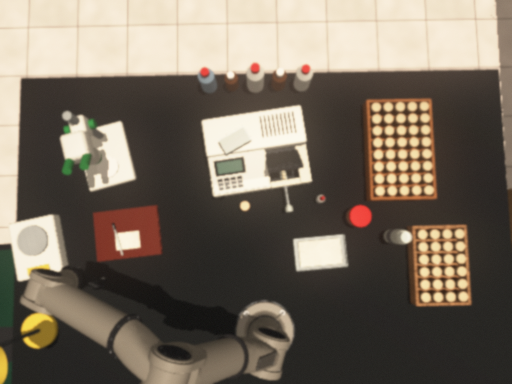

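View pics/wrist0.png

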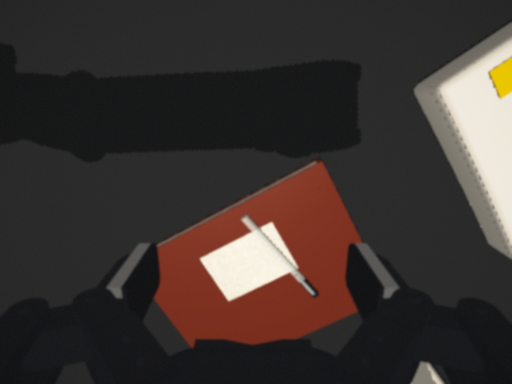

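The side view shows the instrument with the lid open at about (297,215) and the knob at about (241,243). In the top view the lid is at about (284,160) and the knob at about (289,209). Next I'll enlarge both.

```bash
cat > h.py <<'E'
import numpy as np, cv2
from plant import bot, vision, job
def cam(n,s=None):
    c=vision.calibration(n); K=c['intrinsics']; k1=c['k1']
    if 'R' in c: R,t=c['R'],c['t']
    else:
        H=c['hand_eye']; Rt=s['tcp_rot']; T=np.eye(4);T[:3,:3]=Rt;T[:3,3]=s['ee_pos']
        M=np.linalg.inv(T@H); R,t=M[:3,:3],M[:3,3]
    return K,np.array([k1,0,0,0.]),R,t
def ray(C,uv):
    K,k,R,t=C
    n=cv2.undistortPoints(np.array([[uv]],float),K,k)[0,0]
    d=R.T@np.array([n[0],n[1],1.]); return -R.T@t,d   # d scaled to unit depth
def pt(C,uv,depth):
    o,d=ray(C,uv); return o+d*depth
def proj(C,X):
    K,k,R,t=C
    return cv2.projectPoints(np.atleast_2d(np.array(X,float)),cv2.Rodrigues(R)[0],t,K,k)[0][:,0]
def tri(a,b):
    (o1,d1),(o2,d2)=a,b
    s=np.linalg.lstsq(np.c_[d1,-d2],o2-o1,rcond=None)[0]
    p,q=o1+s[0]*d1,o2+s[1]*d2
    return (p+q)/2,np.linalg.norm(p-q)
def crop(img,x0,y0,w,h,f,name):
    c=cv2.resize(np.ascontiguousarray(img[y0:y0+h,x0:x0+w]),None,fx=f,fy=f,interpolation=cv2.INTER_CUBIC)
    for x in range((x0//10+1)*10,x0+w,10):
        cv2.line(c,((x-x0)*f,0),((x-x0)*f,6 if x%50 else 14),(255,0,0),1)
        if x%20==0: cv2.putText(c,str(x),((x-x0)*f-10,24),0,.35,(255,0,0),1)
    for y in range((y0//10+1)*10,y0+h,10):
        cv2.line(c,(0,(y-y0)*f),(6,(y-y0)*f),(255,0,0),1)
        if y%20==0: cv2.putText(c,str(y),(8,(y-y0)*f+4),0,.35,(255,0,0),1)
    cv2.imwrite(name,c[:,:,::-1])
E
python3 - <<'E'
from h import *
crop(np.load('side0.npz')['p'],225,140,150,145,5,'pics/side0c.png')
crop(np.load('top0.npz')['p'],190,95,150,130,5,'pics/top0c.png')
E
```

```text
(no output)
```

View pics/side0c.png

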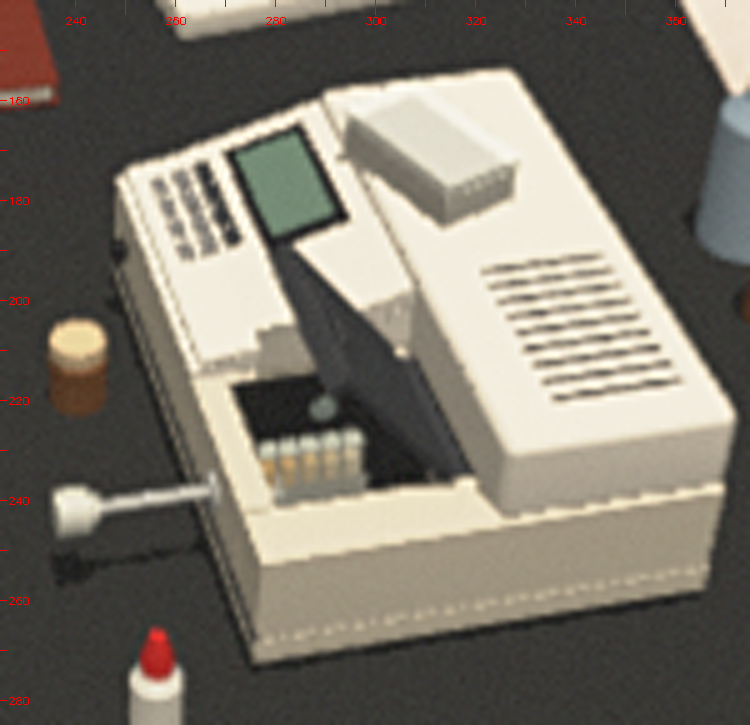

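View pics/top0c.png

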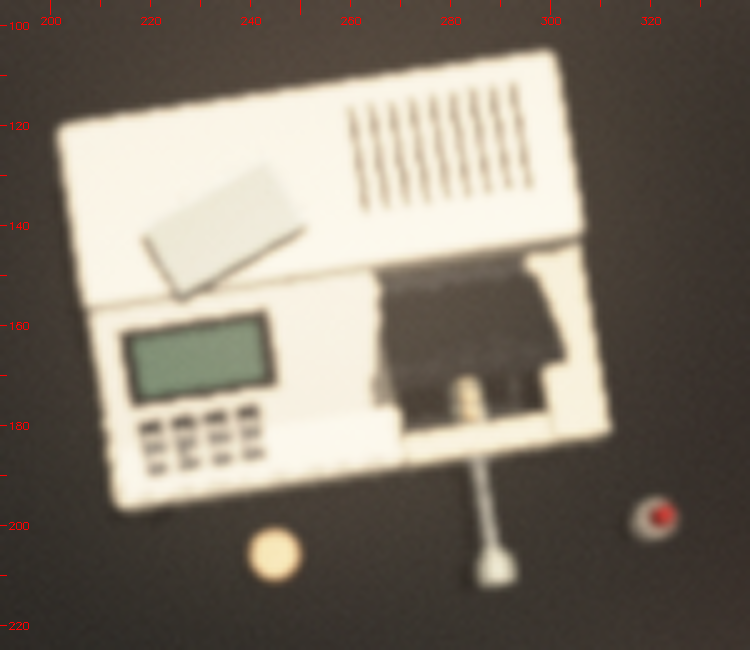

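```bash
cat > fit.py <<'E'
from h import *
from scipy.optimize import least_squares
T=cam('top');S=cam('side')
mm=lambda *a: np.array(a)/1000
obs=[(T,(300.5,105.5),mm(150,-200,160)),(T,(202,120.5),mm(150,200,160)),(T,(306.5,141.5),mm(0,-200,160)),(T,(206.5,156),mm(0,200,160)),(T,(312,182),mm(-150,-200,100)),
(S,(278,252.5),mm(-150,-200,100)),(S,(371,223),mm(150,-200,160)),(S,(328.5,154),mm(150,200,160)),(S,(326,231),mm(0,-200,160)),(S,(276.5,272),mm(-150,-200,0))]
def M(p): c,s=np.cos(p[2]),np.sin(p[2]); return np.array([[c,-s,0],[s,c,0],[0,0,1]]),np.array([p[0],p[1],p[3]])
def f(p):
    R,t=M(p); return np.concatenate([proj(C,R@X+t)[0]-uv for C,uv,X in obs])
r=least_squares(f,[.8,0,0.1,0],loss='soft_l1')
print(r.x.round(4)); print(r.fun.reshape(-1,2).round(1))
R,t=M(r.x)
k=R@mm(-255,-95,62)+t; print('knob',k.round(4),proj(T,k),proj(S,k))
print('tri knob',tri(ray(T,(289.2,211)),ray(S,(236,242.5))))
h=R@mm(-20,-95,101)+t
for a in np.arange(.7,1.25,.1):
    e=[R@(mm(-20,-95,101)+np.array([-np.cos(a)*.124+np.sin(a)*.01,dy,np.sin(a)*.124+np.cos(a)*.01]))+t for dy in(-.068,.068)]
    print(round(a,2),proj(T,e).round(1).tolist(),proj(S,e).round(1).tolist())
np.save('pose.npy',r.x)
E
python3 fit.py
```

```text
[ 0.7292  0.0185  0.13   -0.0028]
[[ 0.7 -1.3]
 [-1.6 -1.4]
 [ 0.7 -0.1]
 [-0.9  0.5]
 [-0.8 -1. ]
 [-1.6  0.1]
 [ 2.   0.9]
 [-1.3 -1. ]
 [ 0.  -0.1]
 [-1.6  3.2]]
knob [ 0.4886 -0.1087  0.0592] [[288.69215304 211.14620187]] [[235.35726114 242.83370296]]
tri knob (array([ 0.48982593, -0.11055152,  0.06224952]), np.float64(0.001526122575696468))
0.7 [[303.1, 168.9], [267.8, 174.2]] [[288.1, 220.6], [276.1, 192.8]]
0.8 [[303.0, 166.2], [267.5, 171.5]] [[291.2, 218.0], [279.0, 190.4]]
0.9 [[302.8, 163.3], [267.1, 168.6]] [[294.7, 215.7], [282.1, 188.1]]
1.0 [[302.6, 160.2], [266.8, 165.6]] [[298.3, 213.5], [285.5, 186.1]]
1.1 [[302.3, 157.1], [266.3, 162.4]] [[302.1, 211.6], [289.0, 184.3]]
1.2 [[301.9, 153.8], [265.9, 159.1]] [[306.0, 210.0], [292.7, 182.8]]
```

```bash
cat > go.py <<'E'
from h import *
import sys
p=np.load('pose.npy'); c,s_=np.cos(p[2]),np.sin(p[2]); Ri=np.array([[c,-s_,0],[s_,c,0],[0,0,1]]); ti=np.array([p[0],p[1],0])
def plan(P,yaw=p[2],inst=True,pitch=0.):
    s=bot.observe(); X=Ri@np.array(P)/1000+ti if inst else np.array(P)/1000
    # target R: tool x down, z along instr x
    z=np.array([np.cos(yaw),np.sin(yaw),0]); x=np.array([0,0,-1.]); G=np.c_[x,np.cross(z,x),z]
    from scipy.spatial.transform import Rotation as Q
    rv=Q.from_matrix(s['tcp_rot'].T@G).as_rotvec()
    print('world',X.round(4),'d',(s['tcp_rot'].T@(X-s['ee_pos'])*1000).round(1),'rv',rv.round(3))
def st():
    s=bot.observe(); print('t',s['time'],'inst',((Ri.T@(s['ee_pos']-ti))*1000).round(1),'F inst',(Ri.T@s['contact_force']).round(2),s['width'])
E
python3 -c "
from go import *
st();plan([-66,-95,290])"
```

```text
t 0.15 inst [-381.   656.1  230.5] F inst [ 0.17 -0.23 -0.23] 0.9973432279525297
world [ 0.676  -0.0842  0.29  ] d [ -58.7 -654.3 -485.2] rv [ 1.035e+00 -1.000e-03  1.000e-03]
```

```bash
python3 -m crank '[[-59,0,0,0,0,0,0],[-59,-50,-37,0.15,0,0,0],[-59,-100,-74,0.3,0,0,0],[-59,-150,-111,0.45,0,0,0],[-59,-200,-148,0.6,0,0,0],[-59,-250,-185,0.75,0,0,0],[-59,-300,-222,0.9,0,0,0],[-59,-350,-259,1.035,0,0,0],[-59,-400,-296,1.035,0,0,0],[-59,-450,-333,1.035,0,0,0],[-59,-500,-370,1.035,0,0,0],[-59,-550,-407,1.035,0,0,0],[-59,-600,-445,1.035,0,0,0],[-59,-654,-485,1.035,0,0,0],[-59,-654,-485,1.035,0,0,0],[-59,-654,-485,1.035,0,0,0]]'; python3 - <<'E'
from go import *
st();plan([-66,-95,290])
s=bot.observe()
p,d=vision.read_camera('wrist'); crop(p,0,0,512,384,1,'pics/w1.png')
q,d2=vision.read_camera('side'); crop(q,200,100,180,150,4,'pics/s1.png')
np.savez('w1.npz',p=p,d=d,R=s['tcp_rot'],e=s['ee_pos'])
E
```

```text
time: 2.15
ee_pos: [0.6757, -0.0838, 0.2896]
tcp_rot: [[-0.001, -0.129, 0.992], [0.0, 0.992, 0.129], [-1.0, 0.0, -0.001]]
contact_force: [-0.2, 1.5, -0.6]
width: -0.001
t 2.15 inst [-66.3 -94.5 289.6] F inst [ 0.04  1.47 -0.64] -0.0007032157093855165
world [ 0.676  -0.0842  0.29  ] d [-0.4 -0.5  0.3] rv [-0.001 -0.001 -0.   ]
```

View pics/w1.png

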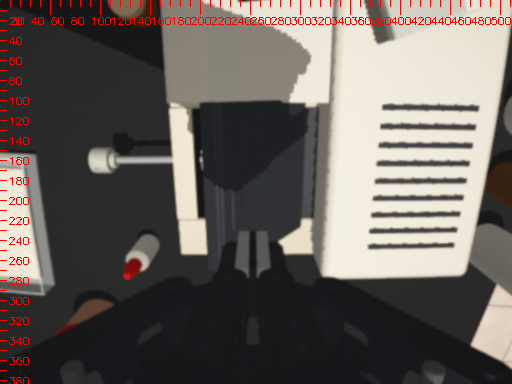

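View pics/s1.png

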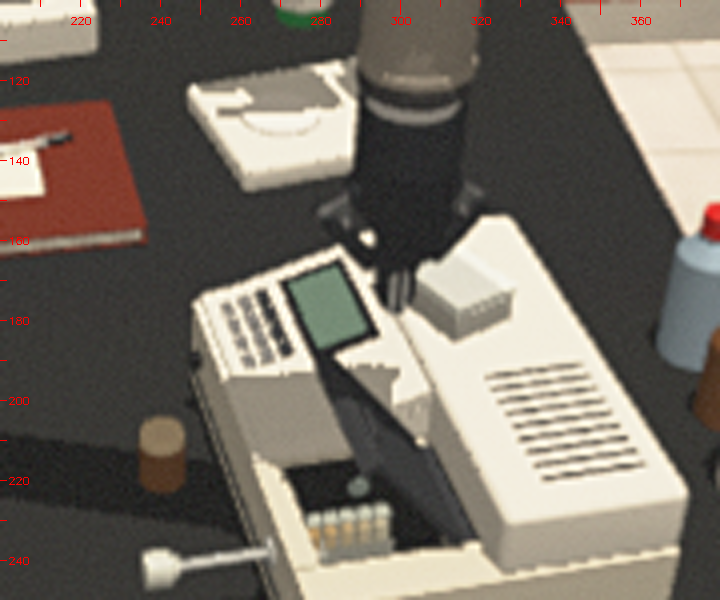

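The wrist view shows the lid spanning cols 200–303 and rows 100–270, with the knob face at about (89,160). The hand is in the right place above the lid.

```bash
python3 - <<'E'
from go import *
w=np.load('w1.npz'); s=dict(tcp_rot=w['R'],ee_pos=w['e']); W=cam('wrist',s)
T=cam('top');S=cam('side')
f=lambda X:(Ri.T@(X-ti)*1000).round(1)
for uv in [(89,160),(96,160),(110,160)]:
    print(uv,f(pt(W,uv,w['d'][uv[1],uv[0]])),w['d'][uv[1],uv[0]])
print('knob wrist/top',tri(ray(W,(89,160)),ray(T,(289.2,211))),'wrist/side',tri(ray(W,(89,160)),ray(S,(236,242.5))))
for u in (204,208,215,230,250,270,290,298): print(u,f(pt(W,(u,150),w['d'][150,u])))
for uv in [(100,400),(150,450),(270,400)]: print(f(pt(W,uv[::-1],w['d'][uv])))
E
```

```text
(89, 160) [-255.5  -93.6   77.3] 0.36221394
(96, 160) [-246.6  -93.4   78.5] 0.36097413
(110, 160) [-233.2  -94.8   71.8] 0.36778906
knob wrist/top (array([ 0.48812459, -0.10833132,  0.07718104]), np.float64(0.0019545782953004423)) wrist/side (array([ 0.48676073, -0.11153783,  0.06620117]), np.float64(0.00850508516141391))
204 [-103.2  -62.2  198. ]
208 [-99.7 -61.5 202.1]
215 [-94.3 -61.2 204. ]
230 [-83.9 -62.2 198. ]
250 [-69.3 -65.1 181.3]
270 [-52.3 -69.1 157.4]
290 [-32.  -73.5 131.8]
298 [-22.7 -75.6 119.6]
[ 55.2 -26.  161.2]
[105.6 -67.6 161.1]
[  76.5 -185.9  160.8]
```

```bash
python3 -m crank '[[40,0,8,0,0,0,0],[80,0,8,0,0,0,0],[100,0,8,0,0,0,0],[106,0,8,0,0,0,0],[112,0,1,0,0,0,0],[118,0,-7,0,0,0,0],[126,0,-14,0,0,0,0],[133,0,-20,0,0,0,0],[142,0,-25,0,0,0,0],[150,0,-30,0,0,0,0],[160,0,-33,0,0,0,0],[169,0,-35,0,0,0,0],[173,0,-36,0,0,0,0]]'; python3 - <<'E'
from go import *
st()
q,d2=vision.read_camera('side'); crop(q,220,140,160,140,5,'pics/s2.png')
E
```

```text
time: 3.88
ee_pos: [0.6396, -0.0884, 0.1163]
tcp_rot: [[-0.001, -0.129, 0.992], [-0.0, 0.992, 0.129], [-1.0, 0.0, -0.001]]
contact_force: [-1.1, -0.3, 1.9]
width: -0.004
t 3.875 inst [-102.6  -94.4  116.3] F inst [-1.12 -0.19  1.89] -0.003995794154079553
```

View pics/s2.png

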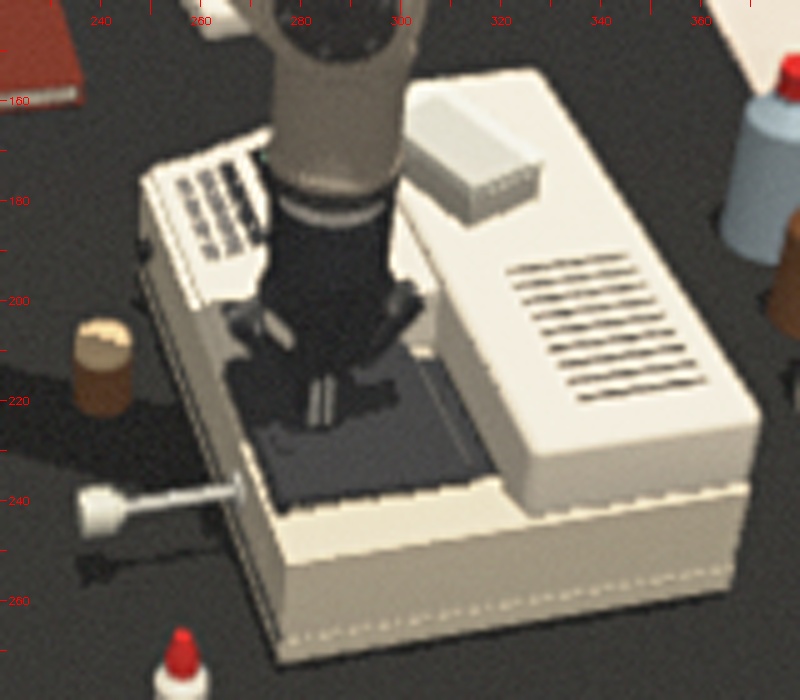

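The lid is nearly flat, with its right front corner at about (276,242). The fingertips are at (284,223) on the lid. I'll press on to the stop.

```bash
python3 -m crank '[[2,0,0,0,0,0,0],[4,0,0,0,0,0,0],[5,0,0,0,0,0,0],[6,0,0,0,0,0,0]]'; python3 -c "
from go import *
st()"
```

```text
time: 4.42
ee_pos: [0.6402, -0.0882, 0.1113]
tcp_rot: [[-0.0, -0.13, 0.992], [0.0, 0.992, 0.13], [-1.0, 0.0, -0.0]]
contact_force: [-1.2, -1.0, 1.5]
width: -0.002
t 4.425 inst [-102.1  -94.3  111.3] F inst [-1.28 -0.81  1.53] -0.0019169200115864119
```

```bash
python3 -m crank '[[1,0,0,0,0,0,0],[2,0,0,0,0,0,0],[2,0,0,0,0,0,0]]';python3 -m crank '[[1,0,0,0,0,0,0],[2,0,0,0,0,0,0],[2,0,0,0,0,0,0]]'; python3 -c "
from go import *
st()"
```

```text
time: 4.8
ee_pos: [0.6403, -0.0882, 0.111]
tcp_rot: [[0.0, -0.129, 0.992], [0.001, 0.992, 0.129], [-1.0, 0.001, 0.0]]
contact_force: [-6.5, 1.5, 14.0]
width: -0.001
time: 5.18
ee_pos: [0.6403, -0.0882, 0.1108]
tcp_rot: [[0.001, -0.129, 0.992], [0.002, 0.992, 0.129], [-1.0, 0.002, 0.001]]
contact_force: [-11.8, 2.3, 27.4]
width: -0.0
t 5.175 inst [-101.9  -94.4  110.8] F inst [-11.39   3.79  27.43] -0.0002561590716719236
```

```bash
python3 -m crank '[[-20,0,0,0,0,0,0],[-53,0,-10,0,0,0,0],[-53,0,-60,0,0,0,0],[-53,0,-110,0,0,0,0],[-53,0,-160,0,0,0,0],[-53,0,-193,0,0,0,0],[-30,0,-193,0,0,0,0],[0,0,-193,0,0,0,0],[30,0,-193,0,0,0,0],[50,0,-193,0,0,0,0],[57,0,-193,0,0,0,0],[57,0,-193,0,0,0,0]]'; python3 - <<'E'
from go import *
st()
plan([-295,-94.5,52])
q,d2=vision.read_camera('side'); crop(q,210,150,150,140,5,'pics/s3.png')
s=bot.observe();p,d=vision.read_camera('wrist'); crop(p,0,0,512,384,1,'pics/w3.png')
E
```

```text
time: 6.68
ee_pos: [0.449, -0.1134, 0.0505]
tcp_rot: [[0.0, -0.129, 0.992], [-0.0, 0.992, 0.129], [-1.0, -0.0, 0.0]]
contact_force: [-0.2, 0.3, -0.4]
width: -0.004
t 6.675 inst [-294.9  -94.5   50.5] F inst [-0.15  0.34 -0.38] -0.003676677139987221
world [ 0.4489 -0.1134  0.052 ] d [-1.5  0.  -0.1] rv [-0.  0.  0.]
```

View pics/s3.png

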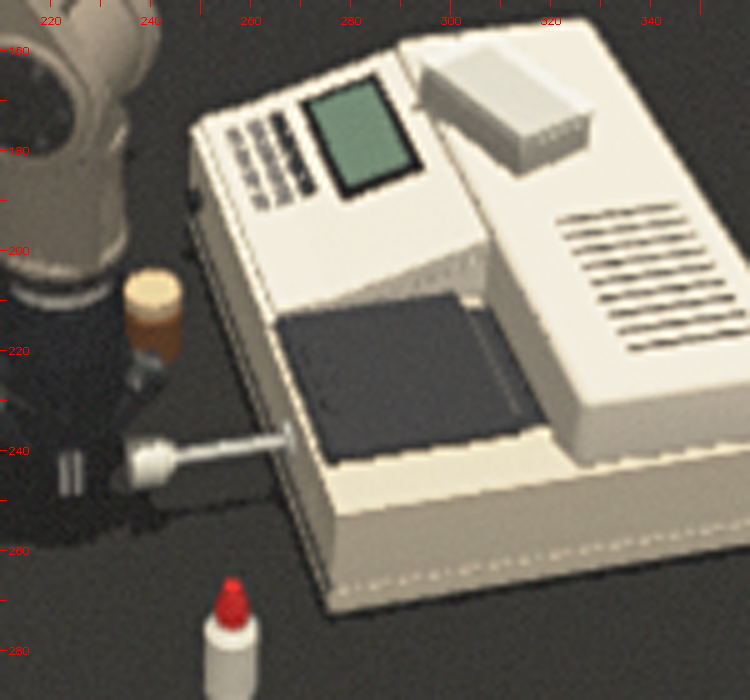

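View pics/w3.png

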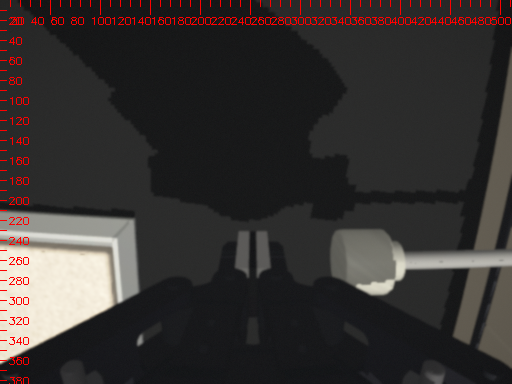

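The lid is flat in the side view. The fingertips at (224,245) stand before the knob face at (236,243). In the wrist view there is a gap between the fingers and the knob at col 330. Now I'll creep towards the knob.

```bash
python3 -m crank '[[-4,0,4,0,0,0,0],[-4,0,8,0,0,0,0],[-4,0,12,0,0,0,0],[-4,0,14,0,0,0,0],[-4,0,16,0,0,0,0],[-4,0,16,0,0,0,0]]'; for i in 1 2; do python3 -m crank '[[0,0,1,0,0,0,0],[0,0,2,0,0,0,0],[0,0,2,0,0,0,0]]'; done; python3 -c "
from go import *
st()"
```

```text
time: 7.52
ee_pos: [0.4647, -0.1112, 0.0542]
tcp_rot: [[-0.0, -0.13, 0.992], [-0.0, 0.992, 0.13], [-1.0, 0.0, -0.0]]
contact_force: [0.1, 0.7, 0.1]
width: 0.0
time: 7.9
ee_pos: [0.4667, -0.1109, 0.0543]
tcp_rot: [[0.0, -0.13, 0.992], [0.0, 0.992, 0.13], [-1.0, 0.0, 0.0]]
contact_force: [-0.3, 0.2, 0.5]
width: -0.003
time: 8.28
ee_pos: [0.4687, -0.1107, 0.0543]
tcp_rot: [[0.0, -0.13, 0.992], [0.0, 0.992, 0.13], [-1.0, 0.0, 0.0]]
contact_force: [0.3, 0.8, 0.2]
width: 0.004
t 8.275 inst [-275.   -94.4   54.3] F inst [0.38 0.79 0.22] 0.0036622831257893756
```

```bash
python3 -m crank '[[0,0,1,0,0,0,0],[0,0,1,0,0,0,0]]'; python3 -c "
from go import *
st()"
python3 -m crank '[[0,0,1,0,0,0,0],[0,0,1,0,0,0,0]]'; python3 -c "
from go import *
st()"
python3 -m crank '[[0,0,1,0,0,0,0],[0,0,1,0,0,0,0]]'; python3 -c "
from go import *
st()"
```

```text
time: 8.52
ee_pos: [0.4697, -0.1105, 0.0543]
tcp_rot: [[0.0, -0.13, 0.992], [0.0, 0.992, 0.13], [-1.0, 0.0, 0.0]]
contact_force: [0.6, -0.3, -0.1]
width: 0.001
t 8.525 inst [-274.   -94.3   54.3] F inst [ 0.59 -0.38 -0.06] 0.0010308781179877303
time: 8.78
ee_pos: [0.4707, -0.1104, 0.0543]
tcp_rot: [[0.0, -0.13, 0.992], [0.0, 0.992, 0.13], [-1.0, 0.0, 0.0]]
contact_force: [0.4, 0.2, -0.5]
width: -0.001
t 8.775 inst [-273.   -94.3   54.3] F inst [ 0.46  0.1  -0.5 ] -0.0008323924718813758
time: 9.02
ee_pos: [0.4717, -0.1103, 0.0543]
tcp_rot: [[0.0, -0.13, 0.992], [-0.0, 0.992, 0.13], [-1.0, -0.0, 0.0]]
contact_force: [0.3, -0.1, 0.5]
width: 0.002
t 9.025 inst [-272.   -94.4   54.3] F inst [ 0.26 -0.18  0.45] 0.0016930068920349612
```

```bash

python3 -m crank '[[0,0,1,0,0,0,0],[0,0,1,0,0,0,0]]' | grep -E "force|ee_pos"
python3 -m crank '[[0,0,1,0,0,0,0],[0,0,1,0,0,0,0]]' | grep -E "force|ee_pos"
python3 -m crank '[[0,0,1,0,0,0,0],[0,0,1,0,0,0,0]]' | grep -E "force|ee_pos"
python3 -m crank '[[0,0,1,0,0,0,0],[0,0,1,0,0,0,0]]' | grep -E "force|ee_pos"
python3 -c "
from go import *
st()"
```

```text
ee_pos: [0.4727, -0.1101, 0.0543]
contact_force: [0.5, 0.5, -0.5]
ee_pos: [0.4737, -0.11, 0.0543]
contact_force: [-0.2, 0.1, 0.7]
ee_pos: [0.4744, -0.1099, 0.0542]
contact_force: [-1.4, -0.2, -0.3]
ee_pos: [0.4747, -0.1099, 0.0542]
contact_force: [-4.2, -0.7, 2.1]
t 10.025 inst [-268.9  -94.4   54.2] F inst [-4.24 -0.1   2.07] 0.0030290318410386924
```

Contact came at instrument x ≈ -269.4, which is consistent with half the finger thickness. From here I go in 1 mm steps, reading the force each time.

```bash

python3 -m crank '[[0,0,1,0,0,0,0],[0,0,1,0,0,0,0]]' | grep force;python3 -c "from go import *; st()"
python3 -m crank '[[0,0,1,0,0,0,0],[0,0,1,0,0,0,0]]' | grep force;python3 -c "from go import *; st()"
python3 -m crank '[[0,0,1,0,0,0,0],[0,0,1,0,0,0,0]]' | grep force;python3 -c "from go import *; st()"
python3 -m crank '[[0,0,1,0,0,0,0],[0,0,1,0,0,0,0]]' | grep force;python3 -c "from go import *; st()"
python3 -m crank '[[0,0,1,0,0,0,0],[0,0,1,0,0,0,0]]' | grep force;python3 -c "from go import *; st()"
python3 -m crank '[[0,0,1,0,0,0,0],[0,0,1,0,0,0,0]]' | grep force;python3 -c "from go import *; st()"
```

```text
contact_force: [-4.3, -1.4, 2.7]
t 10.275 inst [-267.9  -94.4   54.1] F inst [-4.42 -0.87  2.7 ] 0.003468925559365013
contact_force: [-2.9, -0.3, 1.3]
t 10.525 inst [-265.9  -94.3   54.2] F inst [-2.95  0.06  1.26] 0.0014869193664963835
contact_force: [-1.5, -0.1, -0.9]
t 10.775 inst [-264.5  -94.3   54.3] F inst [-1.46  0.09 -0.9 ] -0.00037128694196802666
contact_force: [-0.9, -0.2, -0.8]
t 11.025 inst [-263.5  -94.3   54.4] F inst [-0.88 -0.07 -0.75] -0.0010890473406713994
contact_force: [-0.2, 0.3, -0.0]
t 11.275 inst [-262.4  -94.4   54.5] F inst [-0.2   0.38 -0.02] 0.0051663298431651634
contact_force: [1.4, -0.4, 0.2]
t 11.525 inst [-261.4  -94.4   54.5] F inst [ 1.34 -0.59  0.21] 0.002951826915809872
```

```bash

python3 -m crank '[[0,0,1,0,0,0,0],[0,0,1,0,0,0,0]]' | grep force;python3 -c "
from go import *; st()
q,d2=vision.read_camera('wrist'); crop(q,200,200,180,110,4,'pics/w4.png')
q,d2=vision.read_camera('side'); crop(q,210,200,100,70,7,'pics/s4.png')"
```

```text
contact_force: [0.4, 0.4, -0.3]
t 11.775 inst [-260.7  -94.4   54.4] F inst [ 0.49  0.34 -0.33] 0.0009388750393866657
```

View pics/w4.png

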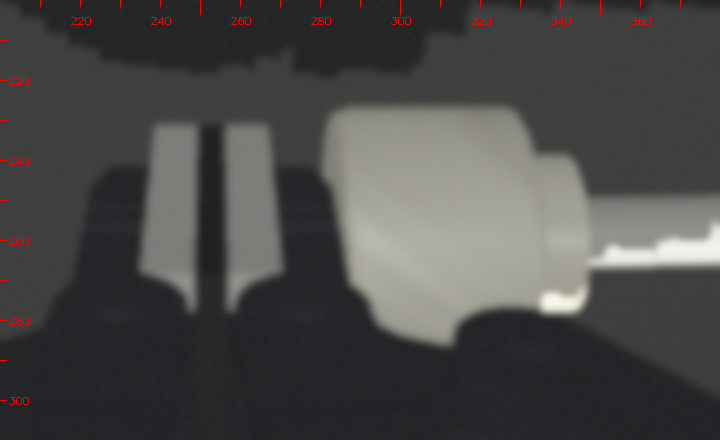

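View pics/s4.png

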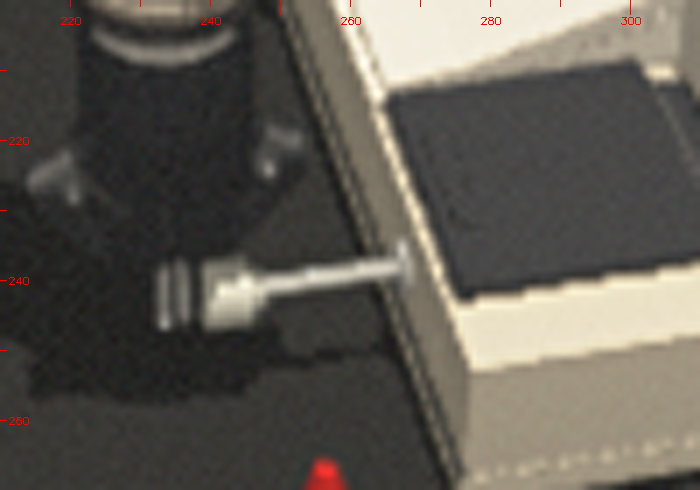

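The wrist crop shows the finger back still at the knob face (col 283), so it has not clicked yet. Continuing.

```bash

python3 -m crank '[[0,0,1,0,0,0,0],[0,0,1,0,0,0,0]]' | grep force;python3 -c "from go import *; st()"
python3 -m crank '[[0,0,1,0,0,0,0],[0,0,1,0,0,0,0]]' | grep force;python3 -c "
from go import *; st()
q,d2=vision.read_camera('wrist'); crop(q,200,200,180,110,4,'pics/w5.png')"
```

```text
contact_force: [-0.7, -0.3, 0.3]
t 12.125 inst [-259.9  -94.3   54.3] F inst [-0.74 -0.18  0.3 ] -0.001109527942991022
contact_force: [0.2, 0.5, 0.1]
t 12.375 inst [-259.   -94.4   54.3] F inst [0.22 0.45 0.12] 0.0013180704952223889
```

View pics/w5.png

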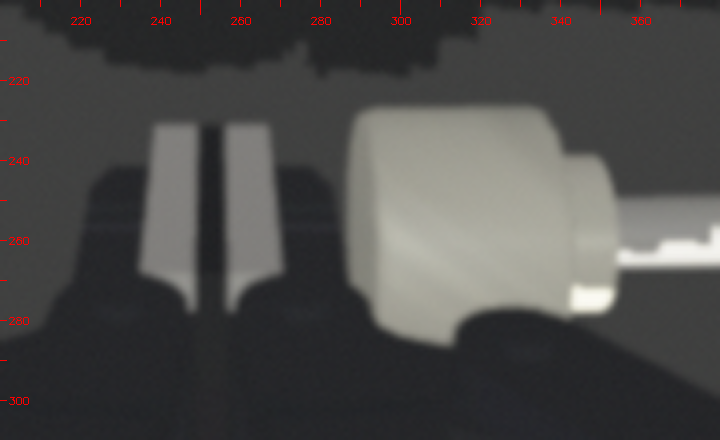

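First click: the knob face is now 4 px (about 3 mm) ahead of the finger. The next contact should come near x = -255.4.

```bash

python3 -m crank '[[0,0,1,0,0,0,0],[0,0,2,0,0,0,0],[0,0,3,0,0,0,0],[0,0,3,0,0,0,0]]' | grep force;python3 -c "from go import *; st()"
python3 -m crank '[[0,0,1,0,0,0,0],[0,0,1,0,0,0,0]]' | grep force;python3 -c "from go import *; st()"
python3 -m crank '[[0,0,1,0,0,0,0],[0,0,1,0,0,0,0]]' | grep force;python3 -c "from go import *; st()"
python3 -m crank '[[0,0,1,0,0,0,0],[0,0,1,0,0,0,0]]' | grep force;python3 -c "from go import *; st()"
python3 -m crank '[[0,0,1,0,0,0,0],[0,0,1,0,0,0,0]]' | grep force;python3 -c "from go import *; st()"
python3 -m crank '[[0,0,1,0,0,0,0],[0,0,1,0,0,0,0]]' | grep force;python3 -c "from go import *; st()"
python3 -m crank '[[0,0,1,0,0,0,0],[0,0,1,0,0,0,0]]' | grep force;python3 -c "from go import *; st()"

```

```text
contact_force: [-0.7, -0.0, 0.3]
t 12.925 inst [-256.   -94.3   54.3] F inst [-0.65  0.05  0.29] 0.0009611377081220106
contact_force: [-0.4, 0.8, 0.0]
t 13.175 inst [-255.3  -94.4   54.2] F inst [-0.33  0.87  0.03] 0.000177671650478136
contact_force: [-3.0, 0.3, 2.2]
t 13.425 inst [-255.   -94.4   54.1] F inst [-2.95  0.67  2.19] -0.001245870783530457
contact_force: [-4.7, -0.2, 2.5]
t 13.675 inst [-253.8  -94.3   54.2] F inst [-4.71  0.37  2.55] -0.00272512010878104
contact_force: [-3.5, -1.5, -0.1]
t 13.925 inst [-251.9  -94.3   54.2] F inst [-3.64 -1.01 -0.07] -0.001787281779243919
contact_force: [-1.2, -0.2, -1.6]
t 14.175 inst [-250.5  -94.3   54.3] F inst [-1.22 -0.02 -1.64] 0.0012120309224386751
contact_force: [-0.9, 0.1, -0.6]
t 14.425 inst [-249.5  -94.3   54.4] F inst [-0.86  0.23 -0.6 ] -0.0003012825845588299
```

The second seat was felt at x ≈ -255.2, as predicted. Continuing through the second click.

```bash

python3 -m crank '[[0,0,1,0,0,0,0],[0,0,2,0,0,0,0],[0,0,3,0,0,0,0],[0,0,4,0,0,0,0],[0,0,5,0,0,0,0],[0,0,5,0,0,0,0]]' | grep force;python3 -c "
from go import *; st()
q,d2=vision.read_camera('wrist'); crop(q,200,200,180,110,4,'pics/w6.png')"
```

```text
contact_force: [0.9, 0.2, 0.1]
t 15.175 inst [-244.7  -94.4   54.4] F inst [0.89 0.06 0.11] 0.0027260609022872087
```

View pics/w6.png

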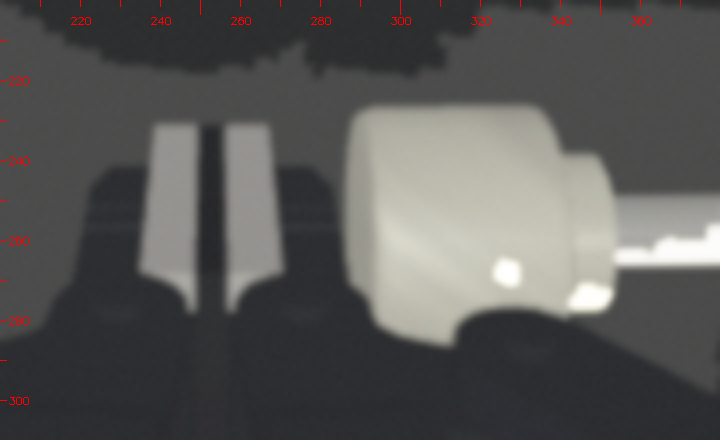

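Second click: the gap has opened again, with the knob face at col 287 against the finger back at 283. The next contact should come near -241.3, and the third snap around -233 to -232.

```bash

python3 -m crank '[[0,0,1,0,0,0,0],[0,0,2,0,0,0,0],[0,0,3,0,0,0,0],[0,0,3,0,0,0,0]]' | grep force;python3 -c "from go import *; st()"
python3 -m crank '[[0,0,1,0,0,0,0],[0,0,1,0,0,0,0]]' | grep force;python3 -c "from go import *; st()"
python3 -m crank '[[0,0,1,0,0,0,0],[0,0,1,0,0,0,0]]' | grep force;python3 -c "from go import *; st()"
python3 -m crank '[[0,0,1,0,0,0,0],[0,0,1,0,0,0,0]]' | grep force;python3 -c "from go import *; st()"
python3 -m crank '[[0,0,1,0,0,0,0],[0,0,1,0,0,0,0]]' | grep force;python3 -c "from go import *; st()"
python3 -m crank '[[0,0,1,0,0,0,0],[0,0,1,0,0,0,0]]' | grep force;python3 -c "from go import *; st()"
```

```text
contact_force: [0.0, -0.2, 0.2]
t 15.725 inst [-242.   -94.4   54.3] F inst [ 0.   -0.23  0.25] -0.0020102606327557517
contact_force: [-0.6, -0.8, 1.0]
t 15.975 inst [-241.3  -94.3   54.2] F inst [-0.73 -0.68  1.03] 0.0009225619739882975
contact_force: [-4.0, -0.3, 2.1]
t 16.225 inst [-241.   -94.4   54.1] F inst [-4.05  0.21  2.11] -0.0006995935104360294
contact_force: [-4.5, -1.0, 2.5]
t 16.475 inst [-239.8  -94.4   54.2] F inst [-4.61 -0.44  2.5 ] 0.002520970702511173
contact_force: [-2.5, -0.9, 0.1]
t 16.725 inst [-237.8  -94.3   54.2] F inst [-2.56 -0.59  0.15] -0.005077858803549889
contact_force: [-1.5, -0.6, -1.4]
t 16.975 inst [-236.5  -94.3   54.3] F inst [-1.54 -0.41 -1.42] 0.0011913759770202535
```

```bash

python3 -m crank '[[0,0,1,0,0,0,0],[0,0,2,0,0,0,0],[0,0,3,0,0,0,0],[0,0,4,0,0,0,0],[0,0,4,0,0,0,0],[0,0,4,0,0,0,0]]' | grep force;python3 -c "
from go import *; st()
q,d2=vision.read_camera('wrist'); crop(q,200,200,180,110,4,'pics/w7.png')"
```

```text
contact_force: [-0.0, -0.1, -0.2]
t 17.725 inst [-232.6  -94.4   54.5] F inst [-0.01 -0.06 -0.19] -0.0046234481648367385
```

View pics/w7.png

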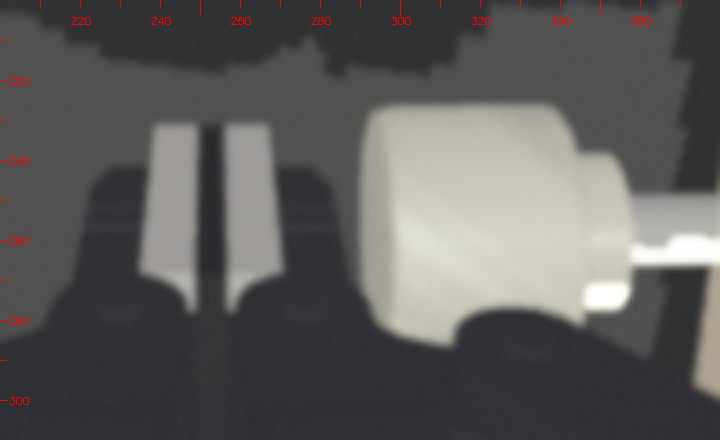

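Third click: the knob has jumped ahead, with its face at col 290 against the finger at 283. Backing off and rising.

```bash

python3 -m crank '[[0,0,-10,0,0,0,0],[0,0,-35,0,0,0,0],[-40,0,-50,0,0,0,0],[-90,0,-50,0,0,0,0],[-140,0,-50,0,0,0,0],[-190,0,-50,0,0,0,0],[-190,0,-50,0,0,0,0],[-190,0,-50,0,0,0,0]]'; python3 - <<'E'
from go import *
st()
q,d=vision.read_camera('side'); crop(q,210,140,160,145,5,'pics/s8.png')
s=bot.observe(); p,dw=vision.read_camera('wrist'); crop(p,0,0,512,384,1,'pics/w8.png'); np.savez('w8.npz',p=p,d=dw,R=s['tcp_rot'],e=s['ee_pos'])
t,_=vision.read_camera('top'); crop(t,190,95,170,150,4,'pics/t8.png')
E
```

```text
time: 18.77
ee_pos: [0.4598, -0.1115, 0.2436]
tcp_rot: [[-0.001, -0.13, 0.992], [0.001, 0.992, 0.13], [-1.0, 0.001, -0.001]]
contact_force: [0.8, -0.3, 0.4]
width: -0.001
t 18.775 inst [-284.   -94.   243.6] F inst [ 0.72 -0.39  0.38] -0.0005115155982660429
```

View pics/s8.png

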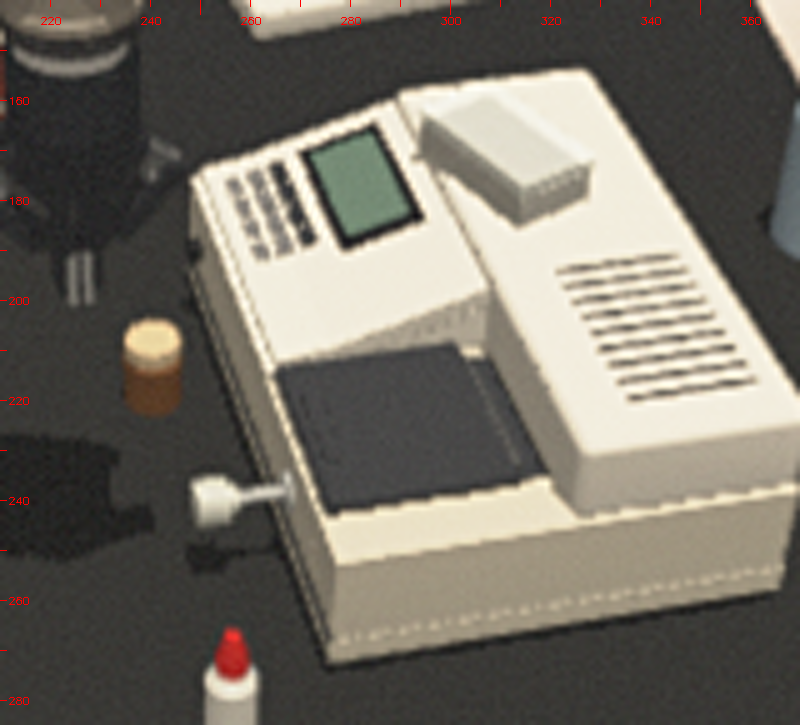

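View pics/w8.png

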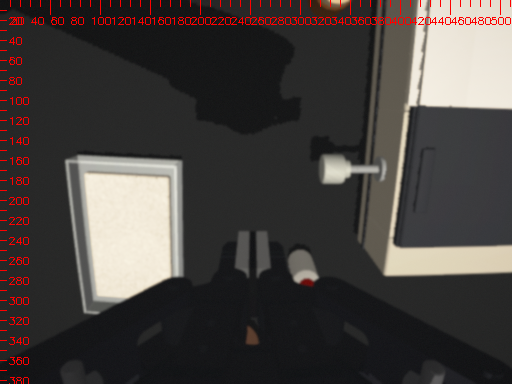

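```bash
python3 - <<'E'
from go import *
w=np.load('w8.npz'); W=cam('wrist',dict(tcp_rot=w['R'],ee_pos=w['e'])); f=lambda X:(Ri.T@(X-ti)*1000).round(1)
for uv in [(320,168),(322,168),(330,168),(410,130),(410,230),(430,180),(470,180),(395,262)]: print(uv,f(pt(W,uv,w['d'][uv[1],uv[0]])))
print('tri',f(tri(ray(W,(319,168)),ray(cam('side'),(248,241)))[0]))
E
```

```text
(320, 168) [-214.4  -97.1   55.5]
(322, 168) [-214.5  -94.7   65.9]
(330, 168) [-208.9  -92.2   76.7]
(410, 130) [-147.7  -50.9  107.3]
(410, 230) [-137.7 -143.   113.5]
(430, 180) [-127.1  -94.   115.1]
(470, 180) [-86.7 -94.8 111.7]
(395, 262) [-140.9 -184.1  100.3]
tri [-215.2  -96.2   59.9]
```

```bash
python3 -c "
from go import *
print(job.job_done()); st()"
```

```text
the job is handed in; nothing more can be done
None
the job is handed in; nothing more can be done
```

I shut the lid, pushed the rod in to the third click with closed fingertips, and handed the job in at about 19 s with the hand clear. No verdict is reported.

- **Lid:** I pressed it down to its stop, where the vertical force rose to 27 N with the fingertips at z = 110.8 mm. The last wrist view puts its upper face flat at about 112 mm, against 111 mm expected.
- **Rod:** The peak readings between steps were about 4 to 5 N, with no gripping. I felt the knob at x ≈ -269.3, -255.2 and -241.2 mm in the instrument frame, which is the 14 mm seat spacing. At each of the three clicks the wrist picture showed the knob jump ahead of the fingers.
- **Final rod position:** After backing off, the depth reading puts the knob face at about -214.4 mm. Against -255.5 mm at the start that is about 41 mm in, within the 3 mm allowed around 42 mm. A rougher two-view check gave -215.2 mm, about 2 mm from the expected -213 mm.
- **Bystanders:** The jar, dropper, cell box and tray look unmoved in the last pictures. I did not measure them, and I did not check the notebook, pen, tub and spray can again, though the hand did not go near them at low height after the start.

The first five 1-to-2 mm approach moves before contact included one pair run through a shell loop. I typed every move after that out individually.

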